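Check a printing block on the sloped caliper gauge and seat it in the jig

TASK

Check the carved printing block on the sloped caliper gauge: lay it, dark carved face up, flat on the sloping deck between the jaws with its long side running from jaw to jaw, let go of it, then slide the moving jaw gently shut by its red handle until the sprung brass face has given a few millimetres against the block and the block is pinched against the fixed jaw, and keep it so for about a second. Slide the jaw back until it stands about 3 cm clear of the block, and only then take the block off and seat it flat, face up, fully down in the rectangular recess of the grey jig. Leave the ink tin, the baren and the gouge where they are.

Things in the scene. Friction and masses are not known exactly. Their poses are not given: they have to be found in the camera images.
- block: loose plywood printing block with a dark carved face on top, 52 (x) x 68 (y) mm, body 21 mm high (24 with the carving), 0.06 kg; origin at the centre of its underside, z up through the carved face. Starts flat on the table.
- deck: fixed sloping plywood deck, 160 x 220 mm, tilted 30 deg to face the robot; origin mid upper face, 70 mm above the table; x up the slope, y level from moving to fixed jaw, z off the deck. Lower lip: two stops 16 mm wide, 6 mm high, upper edge at x = -42 mm. Beam along y at x = 57 to 75 mm, 16 mm high; the jaw's carriage (26 mm high, x = 44 to 80 mm) rides on it
- fixed_jaw: steel fixed jaw on the deck, same origin and axes as the deck; its flat measuring face is the plane y = +65 mm, x = -44 to 74 mm, 24 mm high
- nest (a point): point on the deck's face where the centre of the block's underside lies when the block touches both the lip and the fixed jaw (block x along deck x, block y along deck y); deck axes. Deck coordinates (-16, 31, 0) mm.
- brass_face: sprung brass measuring face on the moving jaw, 17 mm diameter, its axis at deck x = -16 mm, 12.5 mm above the deck; its origin is not on it: at rest and shut it coincides with the deck's, and it moves with the jaw (deck axes)
- handle_top (a point): middle of the top of the moving jaw's red fin handle; deck axes. The fin is 14 mm thick (y), 40 mm wide (x) and spans 24 to 66 mm above the deck; below it the steel jaw arm is 16 mm thick and 24 mm high. The brass face at rest stands 22 mm in +y from the middle of the fin.
- jaw (a joint): opening in m between the brass face at rest and the fixed jaw's face: 0 shut, 0.125 fully open; the jaw slides along deck y with about 1.5 N of friction and stays where it is left. On the block the brass face touches at 0.068.
- plunger (a joint): how far in m the brass face is pressed back into the moving jaw: 0 at rest, 0.010 bottomed out; spring 0.7 N per mm
- jig: grey registration jig fixed to the table, 100 x 120 x 13 mm, with one rectangular recess in its middle, 57 (x) x 73 (y) mm, 3 mm chamfer round its mouth, 9 mm deep (floor 4 mm above the table); origin under its centre, recess sides along x and y
- recess (a point): centre of the floor of the jig's recess, jig axes
- ink_tin: bystander: tin of black printing ink, 60 mm diameter, 38 mm high; origin under its centre
- wood_baren: bystander: round wooden baren with a knob, 68 mm diameter, 44 mm high; origin under its centre
- gouge: bystander: wood-handled carving gouge lying on the table, 124 mm long (y), 29 mm high; origin under its centre

How it is judged:
By the outcome, as a careful person would: the job done as asked, in the order asked, and still so for the second after the job is handed in, with the robot touching nothing.
It also fails if it takes over 69 s, if anything falls off the work surface, if the arm or the gripper's body presses on something with over 40 N, if the wrist force passes 120 N, or if a joint passes its speed limit or range.

ROBOT

A 7-joint arm with a two-finger parallel gripper is mounted at the origin on a cart in front of the work surface, level with it; the furniture and walls round the work are solid. World frame = base frame: x ahead of the robot, y to its left, z up, the work surface at z = 0. Lengths are in m, angles in rad, forces in N, time in s.
With the tool pointing down it reaches from about 0.35 to 0.9 m from the base axis. Payload 8.1 kg.
Tool frame: the origin (TCP) lies at the very end of the fingers, on their centre line; the grasp point (between the pads) lies 19 mm behind it; z points along the fingers, y is the line along which they close (so a half turn about z gives the same grasp; the last joint's range is limited). The gripper opens to 85 mm and grips with 20 to 120 N. Pads are 22 mm wide; open, the fingers measure 114 mm over their backs; the gripper's body (76 mm by 85 mm) begins 54 mm behind the grasp point. The pads swing forward as they close: fully open they stand 13 mm farther back than shut.
Start: joints at [1.047, 0.434, 0.025, 1.573, -0.012, 1.134, -0.075], TCP at [0.255, -0.571, 0.2] pointing down, gripper open.
Joint ranges: [-2.62, 2.62], [-0.44, 2.09], [-1.27, 1.32], [0.08, 2.57], [-1.32, 4.46], [0.12, 2], [-2.74, 2.74]. Speed limits (rad/s): [2.22, 2.22, 3.01, 3.01, 3.14, 3.14, 3.14].

INTERFACE

Orientations are given as [roll, pitch, yaw] about the fixed x, y, z axes, in that order (R = Rz(yaw) Ry(pitch) Rx(roll)).
In Python, from cell import manip gives the robot as it stands.
- The arm moves only by the tool jog_arm, never from a script. Its argument "plan" is a list that holds one entry, the list of rows, each a list of 7 numbers: the shift along the world's x, y, z in m, then the turn, a rotation vector about the world's x, y, z in rad, then the closure, from 0 (fully open) to 1 (shut). A call has 1 to 20 rows; each row is the pose to reach, as a shift and turn from the pose commanded when the call began; what a row does not reach only later rows make up. A row lasts 1/10 s, in which the tool goes at most 50 mm and 8.59 degrees, less where a joint would pass 70% of its speed; a pose out of reach is approached as far as the arm can. A call with a gripper value outside its range is refused whole. The fingers move at their own pace and stop on an object; the grip force is fixed at half the most. Time passes only in rows, so rows that repeat a pose let the fingers close. It gives the time, the measured TCP pose, the force, the opening and the grip force at its end, in the units of the state.
- manip.observe(): the state, without advancing time (a new reading comes with each control period).
- manip.grab_frame(name): name is "side" or "top"; returns the picture (400x640x3 uint8, red, green, blue); there is no depth.
- manip.camera_params(name): a dict with "fx", "fy", "cx", "cy" (pixels), "distortion" ([k1, k2, p1, p2, k3] as OpenCV has them; the pictures are not rectified), "extrinsics" (4x4, takes a point from camera to world coordinates). Camera axes: x right, y up, looking along -z (the intrinsics and any distortion apply to the point x, -y, -z); pixel columns grow to the right and rows downward; lengths in m; the calibration is good to about 2 mm. A picture is of the moment at which its call begins. camera_params takes no time and is no camera call.
- manip.finish_job(): hands the job in; it is judged then, once.
The state is a dict: "t": time; "q": joint angles; "joint_velocities": joint speeds; "tau": joint torques, N m; "eef_pos": TCP position; "ee_rot": TCP orientation; "contact_force": force on the tool from outside, world axes, zero at the start; "wrist_torque": the same for the moment, N m; "opening": opening from 0.0 (shut) to 1.0 (fully open); "grasp_force": force on a finger pad.
Only numpy, scipy, OpenCV 4.12 (cv2) and the standard library are available. Lean on these libraries where they do the work, as an engineer would, in place of code of your own. Each camera call takes 0.05 s, during which the arm holds its last target. There are 200 camera calls.

## Working session

There is one attempt and no reset: what is moved stays moved. The work goes in short steps, Python scripts to look and compute and a tool call to move; the robot and the scene stay as the last step left them, time stands still between calls to the robot, and variables do not carry over. Pictures are saved under pics/ and viewed, at most 10 in all, crops included, and the job is handed in when it is done.

Besides the shell and the picture viewer there is one more tool, called by a JSON object that holds its "name" and its "arguments", one argument or row to a line. jog_arm: Moves the arm, as the interface text tells. Its arguments: {"type":"object","properties":{"plan":{"type":"array","items":{"type":"array","items":{"type":"array","items":{"type":"number"}}}}},"required":["plan"]}

```bash
mkdir -p pics; ls
python3 - <<'E'
from cell import manip
import cv2,numpy as np
for n in("top","side"):
    im=manip.grab_frame(n); cv2.imwrite(f"pics/{n}0.png",im[:,:,::-1])
    p=manip.camera_params(n); print(n,{k:np.round(v,4).tolist() for k,v in p.items()})
print(manip.observe())
E
```

```text
pics
top {'fx': 497.2165, 'fy': 497.2165, 'cx': 318.3985, 'cy': 198.1693, 'distortion': [-0.0501, 0.0, 0.0, 0.0, 0.0], 'extrinsics': [[-0.0101, 0.9987, -0.0505, 0.5125], [-0.9999, -0.0105, -0.0083, -0.0295], [-0.0088, 0.0504, 0.9987, 1.4624], [0.0, 0.0, 0.0, 1.0]]}
side {'fx': 400.3483, 'fy': 400.3483, 'cx': 327.3229, 'cy': 199.2155, 'distortion': [-0.0222, 0.0, 0.0, 0.0, 0.0], 'extrinsics': [[0.9983, -0.0158, 0.0563, 0.6344], [0.0545, 0.5983, -0.7994, -0.7866], [-0.0211, 0.8011, 0.5981, 0.686], [0.0, 0.0, 0.0, 1.0]]}
{'t': 0.1, 'q': array([ 1.04738   ,  0.43513984,  0.02497664,  1.57395474, -0.0116528 ,
        1.13400322, -0.07508662]), 'joint_velocities': array([-0.00010851, -0.0003362 ,  0.00077059, -0.00397865,  0.0005506 ,
       -0.00050387, -0.00220802]), 'tau': array([ 2.45709161e-03, -6.71759176e+01,  1.02757037e+00, -3.16902781e+01,
        1.57028460e-02,  7.30722968e-03, -5.45148464e-05]), 'eef_pos': array([ 0.25509   , -0.5700578 ,  0.19893273]), 'ee_rot': array([-3.14023472e+00,  7.77685840e-05,  4.20735747e-01]), 'contact_force': array([ 0.10444068, -0.64707302, -0.28862257]), 'wrist_torque': array([-0.02916351, -0.05622203,  0.00665687]), 'grasp_force': 0.0, 'opening': 1.0023178080691253}
```

View pics/top0.png

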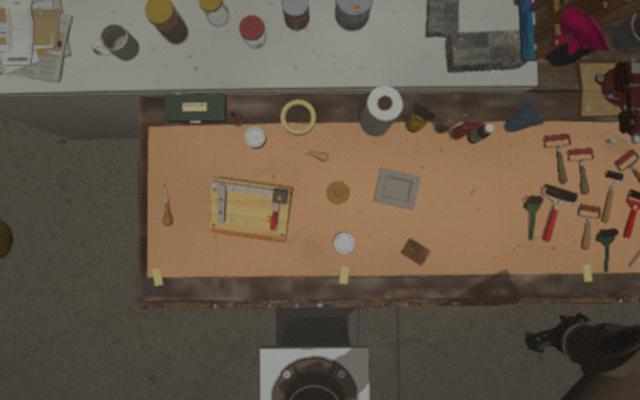

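View pics/side0.png

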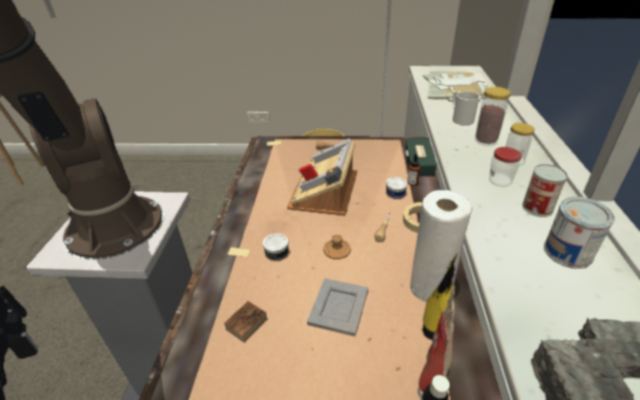

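Top view: block about (415,250), jig (397,188), deck (250,209) with the fixed jaw at left and the red handle at (273,219). Enlarging.

Run:
```python
import cv2
im=cv2.imread("pics/top0.png")
def c(x,y,w,h,s,f): cv2.imwrite(f,cv2.resize(im[y:y+h,x:x+w],None,fx=s,fy=s,interpolation=cv2.INTER_CUBIC))
c(200,170,100,75,8,"pics/c1.png"); c(365,160,100,108,5.5,"pics/c2.png")
```

```text
(no output)
```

View pics/c1.png

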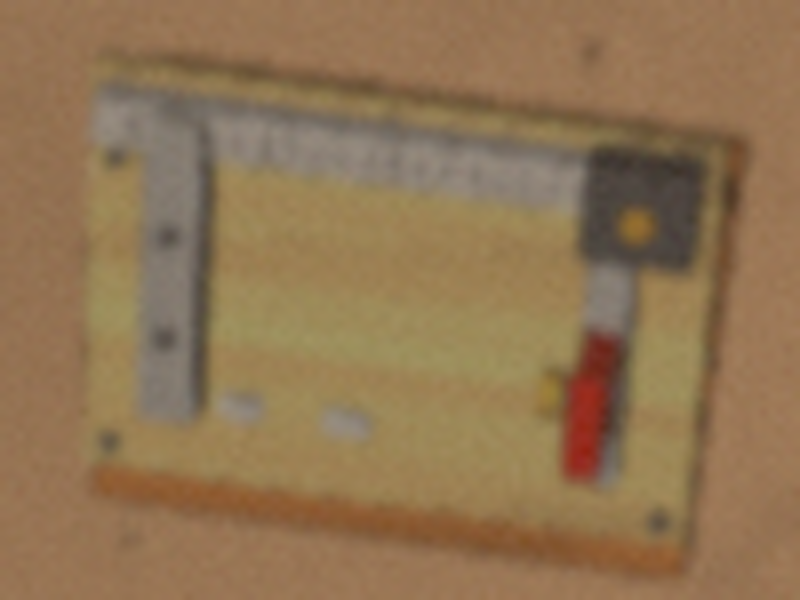

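View pics/c2.png

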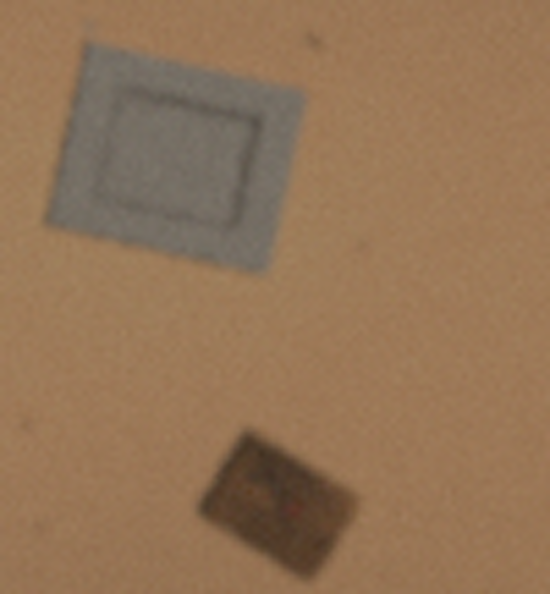

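Crop 1: deck corners near (97,53), (730,136), (686,543), (90,466), fixed jaw at left, jaw open at right. Crop 2: jig and block corners are clear. Fitting the poses.

```bash
cat > h.py <<'E'
import numpy as np, cv2
from cell import manip
from scipy.spatial.transform import Rotation as R
from scipy.optimize import least_squares
def proj(n,P):
    p=manip.camera_params(n); T=np.linalg.inv(p["extrinsics"])
    c=np.asarray(P)@T[:3,:3].T+T[:3,3]; c=c*[1,-1,-1]
    K=np.array([[p["fx"],0,p["cx"]],[0,p["fy"],p["cy"]],[0,0,1]])
    return cv2.projectPoints(c.reshape(-1,1,3),np.zeros(3),np.zeros(3),K,np.array(p["distortion"]))[0].reshape(-1,2)
def rot(yaw,tilt=0): return (R.from_euler('z',yaw)*R.from_euler('y',-tilt)).as_matrix()
def fit(obs,z,tilt,x0):
    """obs: {cam:(local pts m, pixels)}"""
    def W(v,L): return np.asarray(L)@rot(v[2],tilt).T+[v[0],v[1],z]
    f=lambda v: np.concatenate([(proj(n,W(v,L))-np.asarray(px)).ravel() for n,(L,px) in obs.items()])
    r=least_squares(f,x0,x_scale=[.01,.01,.1]); return r.x,r.fun.reshape(-1,2),W
E
python3 - <<'E'
from h import *
def full(c,off,s): return (np.array(c,float)+.5)/s-.5+off
dk=full([(97,53),(730,136),(686,543),(90,466),(192,420),(142,413)],(200,170),8)
L=np.array([(80,110,0),(80,-110,0),(-80,-110,0),(-80,110,0),(-44,65,24),(-44,81,24)])/1e3
out={}
for name,L_,px,z,t,x0 in [
 ("deck",L[:5],dk[:5],.07,np.pi/6,[.5,.15,0]),
 ("jig",np.array([(50,60,13),(50,-60,13),(-50,-60,13),(-50,60,13)])/1e3,full([(88,40),(305,92),(267,272),(45,225)],(365,160),5.5),0,0,[.5,-.2,-.2]),
 ("recess",np.array([(31.5,39.5,13),(31.5,-39.5,13),(-31.5,-39.5,13),(-31.5,39.5,13)])/1e3,full([(122,88),(262,115),(238,222),(97,207)],(365,160),5.5),0,0,[.5,-.2,-.2]),
 ("block",np.array([(26,34,22),(26,-34,22),(-26,-34,22),(-26,34,22)])/1e3,full([(247,430),(358,500),(312,580),(198,508)],(365,160),5.5),0,0,[.4,-.25,-.5])]:
    v,r,W=fit({"top":(L_,px)},z,t,x0); print(name,v.round(4),np.round(r,1).tolist())
    out[name]=(v,W(v,L_))
im=cv2.imread("pics/side0.png"); s=4; 
im=cv2.resize(im[130:350,215:375],None,fx=s,fy=s,interpolation=cv2.INTER_CUBIC)
for n,(v,P) in out.items():
    q=proj("side",P); 
    for a in (q-[215,130]+.5)*s-.5: cv2.drawMarker(im,tuple(int(round(x)) for x in a),(0,255,0),0,12,1)
cv2.imwrite("pics/s1.png",np.hstack([cv2.resize(im[:400,200:600],(400,400)),np.pad(im[480:880,:400],((0,0),(0,0),(0,0)))]))
cv2.imwrite("pics/s2.png",im[360:860])
E
```

```text
deck [ 0.5584  0.1761 -0.1436] [[-0.5, 0.6], [-0.2, 0.8], [0.5, -0.5], [-0.3, -1.1], [0.6, 0.1]]
jig [ 0.6127 -0.2464 -0.2342] [[-0.3, 0.1], [0.3, -0.2], [-0.1, 0.3], [0.1, -0.2]]
recess [ 0.6122 -0.2482 -0.1875] [[-1.0, -0.2], [0.2, -0.4], [0.9, 1.3], [-0.1, -0.7]]
block [ 0.4287 -0.2957 -0.5694] [[0.5, -0.4], [0.3, -0.6], [-0.7, 0.2], [-0.0, 0.8]]
```

View pics/s1.png

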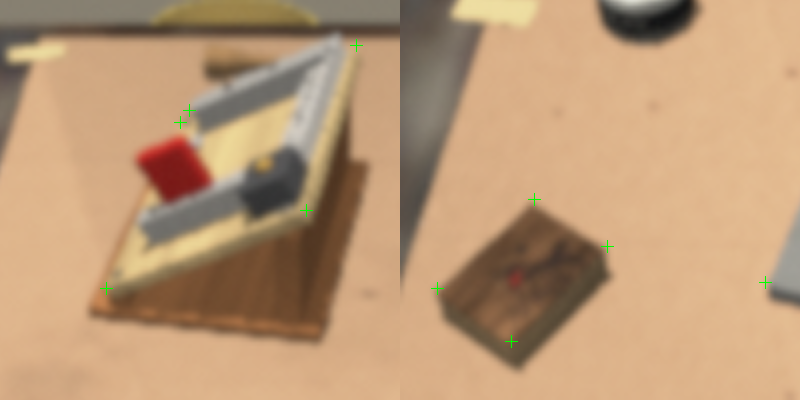

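The overlay sits ~2 px off on the block in the side view; a joint fit with both cameras is worthwhile. Zooming the deck side view.

Run:
```python
import cv2
im=cv2.imread("pics/side0.png")
cv2.imwrite("pics/s3.png",cv2.resize(im[134:209,280:370],None,fx=8,fy=8,interpolation=cv2.INTER_CUBIC))
cv2.imwrite("pics/s4.png",cv2.resize(im[272:347,220:375],None,fx=5,fy=5,interpolation=cv2.INTER_CUBIC))
```

```text
(no output)
```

View pics/s3.png

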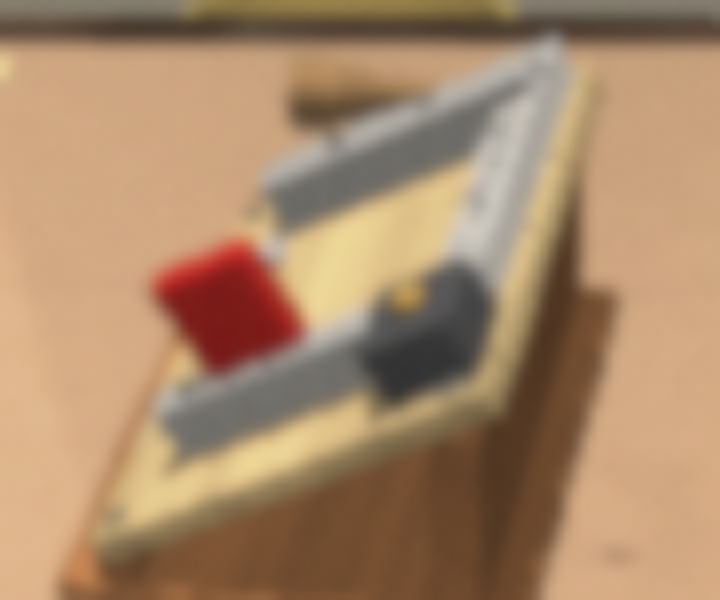

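View pics/s4.png

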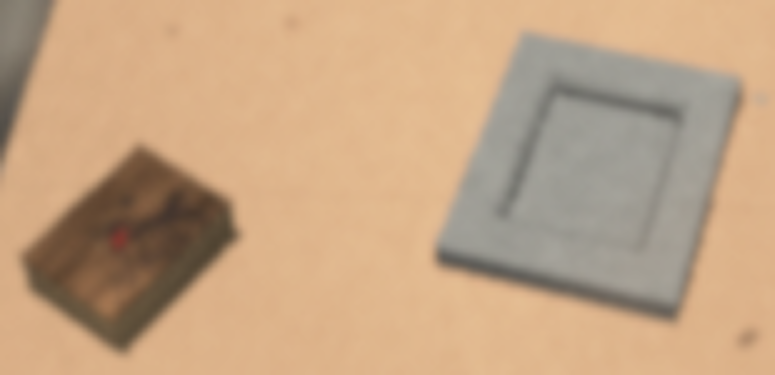

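```bash
cat > est.py <<'E'
from h import *
def full(c,off,s): return (np.array(c,float)+.5)/s-.5+off
t1=lambda c:full(c,(200,170),8); t2=lambda c:full(c,(365,160),5.5)
s3=lambda c:full(c,(280,134),8); s4=lambda c:full(c,(220,272),5)
mm=lambda *a:np.array(a)/1e3
J={"jig":(dict(top=(mm((50,60,13),(50,-60,13),(-50,-60,13),(-50,60,13)),t2([(88,40),(305,92),(267,272),(45,225)])),
  side=(mm((50,60,13),(-50,60,13),(50,-60,13),(-50,-60,13)),s4([(740,78),(525,33),(675,307),(437,250)]))),0,0,[.6,-.25,-.2]),
"block":(dict(top=(mm((26,34,22),(26,-34,22),(-26,-34,22),(-26,34,22)),t2([(247,430),(358,500),(312,580),(198,508)])),
  side=(mm((26,34,22),(-26,34,22),(-26,-34,22),(26,-34,0),(26,34,0)),s4([(233,207),(140,148),(22,258),(122,352),(240,237)]))),0,0,[.43,-.29,-.57]),
"deck":(dict(top=(mm((80,110,0),(80,-110,0),(-80,-110,0),(-80,110,0),(-44,65,24)),t1([(97,53),(730,136),(686,543),(90,466),(192,420)])),
  side=(mm((80,110,0),(80,-110,0),(-80,-110,0),(-44,65,24)),s3([(590,68),(491,393),(100,540),(281,187)]))),.07,np.pi/6,[.56,.176,-.14])}
E={}
for n,(o,z,t,x0) in J.items():
    v,r,W=fit(o,z,t,x0); E[n]=v
if __name__=="__main__":
    for n,(o,z,t,x0) in J.items():
        v,r,W=fit(o,z,t,x0); print(n,v.round(4),np.round(r,1).tolist())
        for c in o: print("  ",c,fit({c:o[c]},z,t,x0)[0].round(4))
    v=E["deck"]; D=rot(v[2],np.pi/6)
    # handle top centre: deck (hx,hy,66)
    W=lambda a:D@[a[0],a[1],.066]+[v[0],v[1],.07]
    o=dict(top=t1([(586,427)]),side=s3([(202,268)]))
    for use in (["top"],["top","side"]):
        r=least_squares(lambda a:np.concatenate([(proj(c,[W(a)])-o[c]).ravel() for c in use]),[0,-.08]); print("handle deck",r.x.round(4),W(r.x).round(4),r.fun.round(1))
    print("nest",D@[-.016,.031,0]+[v[0],v[1],.07])
E
python3 est.py
```

```text
jig [ 0.6137 -0.2482 -0.2359] [[0.4, -0.2], [0.9, -0.6], [0.5, 0.0], [0.8, -0.6], [0.3, -0.5], [-0.8, -0.8], [0.3, -0.4], [-0.7, -0.7]]
   top [ 0.6127 -0.2464 -0.2342]
   side [ 0.6142 -0.2497 -0.2375]
block [ 0.4289 -0.2978 -0.5707] [[1.2, -0.4], [1.0, -0.7], [-0.0, 0.1], [0.7, 0.7], [0.1, -1.1], [0.4, -1.0], [-0.4, -0.6], [-0.1, 0.4], [-0.1, -0.3]]
   top [ 0.4287 -0.2957 -0.5694]
   side [ 0.4292 -0.299  -0.5669]
deck [ 0.5595  0.176  -0.1483] [[-0.3, 0.0], [-0.1, 0.6], [0.4, -0.7], [-0.4, -1.6], [0.5, -0.4], [0.8, -1.0], [0.3, -0.6], [-0.8, 0.4], [-2.4, 0.3]]
   top [ 0.5584  0.1761 -0.1436]
   side [ 0.5612  0.1755 -0.1608]
handle deck [-0.0009 -0.0771] [0.5147 0.1047 0.1267] [0. 0.]
handle deck [-0.0013 -0.078 ] [0.5142 0.1039 0.1265] [ 0.3  0.2 -0.1 -0.7]
nest [0.55036673 0.20875564 0.062     ]
```

{"name": "jog_arm", "arguments": {
  "plan": [
    [[0.174,0.273,-0.08,0,0,0.579,0],[0.174,0.273,-0.08,0,0,0.579,0],[0.174,0.273,-0.08,0,0,0.579,0],[0.174,0.273,-0.08,0,0,0.579,0],[0.174,0.273,-0.08,0,0,0.579,0],[0.174,0.273,-0.08,0,0,0.579,0],[0.174,0.273,-0.08,0,0,0.579,0],[0.174,0.273,-0.08,0,0,0.579,0],[0.174,0.273,-0.08,0,0,0.579,0],[0.174,0.273,-0.08,0,0,0.579,0],[0.174,0.273,-0.12,0,0,0.579,0],[0.174,0.273,-0.15,0,0,0.579,0],[0.174,0.273,-0.15,0,0,0.579,0],[0.174,0.273,-0.15,0,0,0.579,0]]
  ]
}}

```text
t: 1.5
eef_pos: [0.4287, -0.2985, 0.05]
ee_rot: [-3.141, 0.0, 0.998]
contact_force: [1.0, 0.3, 1.0]
opening: 1.0
grasp_force: 0.0
```

{"name": "jog_arm", "arguments": {
  "plan": [
    [[0,0.0005,-0.02,0,0,0,0],[0,0.0005,-0.035,0,0,0,0],[0,0.0005,-0.042,0,0,0,0],[0,0.0005,-0.042,0,0,0,0],[0,0.0005,-0.042,0,0,0,1],[0,0.0005,-0.042,0,0,0,1],[0,0.0005,-0.042,0,0,0,1],[0,0.0005,-0.042,0,0,0,1],[0,0.0005,-0.042,0,0,0,1],[0,0.0005,-0.042,0,0,0,1]]
  ]
}}

```text
t: 2.5
eef_pos: [0.4293, -0.297, 0.0077]
ee_rot: [3.142, 0.0, 1.0]
contact_force: [-0.2, -1.0, -0.8]
opening: 0.006
grasp_force: 0.0
```

Run:
```python
from cell import manip
import cv2
im=manip.grab_frame("side")[:,:,::-1]; cv2.imwrite("pics/g1.png",cv2.resize(im[240:360,200:360],None,fx=5,fy=5,interpolation=cv2.INTER_CUBIC))
cv2.imwrite("pics/g1f.png",im)
o=manip.observe(); print(o["opening"],o["grasp_force"],o["eef_pos"],o["contact_force"])
```

```text
8.260437590420609e-05 0.0 [ 0.4292767  -0.29698574  0.00764112] [ 0.44752943 -0.52680002  0.82550425]
```

View pics/g1.png

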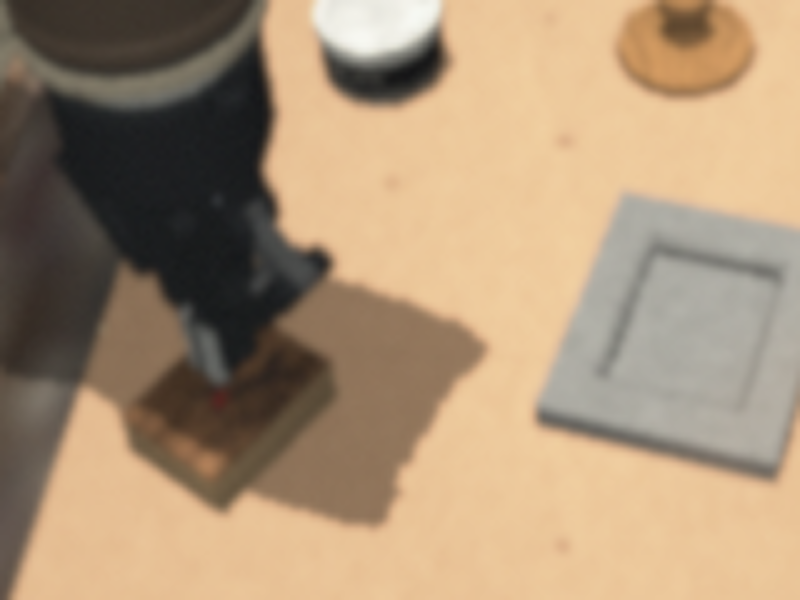

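The picture shows the block unmoved with what looks like a finger at (205,345) on its near side and another finger at (285,245) off its far side; the gripper reports shut. Checking where the TCP projects.

Run:
```python
from h import *
o=manip.observe(); p=o["eef_pos"]; M=R.from_euler('xyz',o["ee_rot"]).as_matrix()
print(o["t"],p,o["opening"],o["grasp_force"],o["q"].round(3))
for nm,l in [("tcp",(0,0,0)),("grasp",(0,0,-.019)),("y+26",(0,.026,-.01)),("y-26",(0,-.026,-.01)),("y+57",(0,.057,-.01)),("y-57",(0,-.057,-.01)),("back",(0,0,-.073))]:
    print(nm,((proj("side",[p+M@np.array(l)])[0]-[200,240])*5).round())
```

```text
2.55 [ 0.4292767  -0.29698574  0.00764112] 8.260437590420609e-05 0.0 [ 0.635  0.526 -0.179  2.007  0.154  0.621 -0.216]
tcp [232. 406.]
grasp [226. 377.]
y+26 [276. 423.]
y-26 [184. 361.]
y+57 [333. 461.]
y-57 [131. 325.]
back [205. 289.]
```

{"name": "jog_arm", "arguments": {
  "plan": [
    [[0,0,0.03,0,0,0,1],[0,0,0.06,0,0,0,1],[0,0,0.06,0,0,0,1]]
  ]
}}

```text
t: 2.85
eef_pos: [0.4315, -0.2982, 0.071]
ee_rot: [3.136, -0.0, 1.0]
contact_force: [0.7, 1.4, 0.3]
opening: -0.001
grasp_force: 0.0
```

Run:
```python
from h import *
a=manip.grab_frame("side")[:,:,::-1]; b=manip.grab_frame("top")[:,:,::-1]
c=lambda im,x,y:cv2.resize(im[y:y+120,x:x+80],None,fx=5,fy=5,interpolation=cv2.INTER_CUBIC)
im=np.hstack([c(a,215,240),c(b,375,200)]); cv2.imwrite("pics/g2.png",im)
o=manip.observe(); p=o["eef_pos"]; print(p,o["opening"],o["contact_force"])
print((proj("side",[p])-[215,240])*5,(proj("top",[p])-[375,200])*5+[400,0])
```

```text
[ 0.42965008 -0.29730993  0.06812697] 0.0066683515783098135 [ 0.27524916 -0.27891749 -1.01176486]
[[135.78720169 310.83325841]] [[619.51946193 259.53516674]]
```

View pics/g2.png

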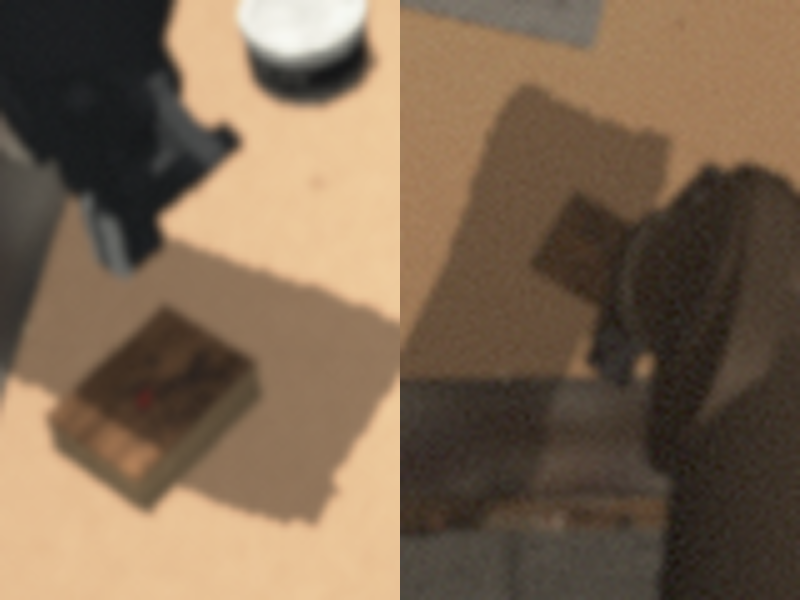

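The picture shows the shut fingertips ending well above the projected TCP (side crop (136,311) vs the tip near (135,265)): the fingers end short of the reported TCP. I calibrate by touching the block's top gently.

{"name": "jog_arm", "arguments": {
  "plan": [
    [[0,0,-0.03,0,0,0,1],[0,0,-0.055,0,0,0,1],[0,0,-0.06,0,0,0,1],[0,0,-0.062,0,0,0,1],[0,0,-0.064,0,0,0,1],[0,0,-0.066,0,0,0,1]]
  ]
}}

```text
t: 3.55
eef_pos: [0.4299, -0.2973, 0.0023]
ee_rot: [3.14, -0.0, 1.0]
contact_force: [-0.5, -0.1, -0.6]
opening: 0.0
grasp_force: 0.0
```

{"name": "jog_arm", "arguments": {
  "plan": [
    [[0,0,-0.002,0,0,0,1],[0,0,-0.004,0,0,0,1],[0,0,-0.005,0,0,0,1],[0,0,-0.006,0,0,0,1]]
  ]
}}

```text
t: 3.95
eef_pos: [0.4293, -0.2971, -0.0043]
ee_rot: [3.141, 0.0, 1.0]
contact_force: [-0.2, 0.0, -0.1]
opening: -0.004
grasp_force: 0.0
```

{"name": "jog_arm", "arguments": {
  "plan": [
    [[0,0,-0.001,0,0,0,1],[0,0,-0.002,0,0,0,1],[0,0,-0.003,0,0,0,1],[0,0,-0.004,0,0,0,1]]
  ]
}}

```text
t: 4.35
eef_pos: [0.4293, -0.297, -0.0085]
ee_rot: [3.142, 0.0, 1.0]
contact_force: [0.4, 0.4, -0.3]
opening: -0.0
grasp_force: 0.0
```

{"name": "jog_arm", "arguments": {
  "plan": [
    [[0,0,-0.001,0,0,0,1],[0,0,-0.002,0,0,0,1],[0,0,-0.003,0,0,0,1],[0,0,-0.004,0,0,0,1]]
  ]
}}

```text
t: 4.75
eef_pos: [0.4294, -0.2971, -0.0108]
ee_rot: [3.141, 0.0, 1.0]
contact_force: [-8.3, 5.7, 40.2]
opening: 0.004
grasp_force: 20.3
```

Run:
```python
from h import *
a=manip.grab_frame("side")[:,:,::-1]; cv2.imwrite("pics/g3f.png",a)
cv2.imwrite("pics/g3.png",cv2.resize(a[255:355,210:310],None,fx=6,fy=6,interpolation=cv2.INTER_CUBIC))
o=manip.observe(); print(o["eef_pos"],o["contact_force"])
```

```text
[ 0.42938589 -0.2970754  -0.01068063] [-5.66576249  4.59999995 25.07847974]
```

View pics/g3.png

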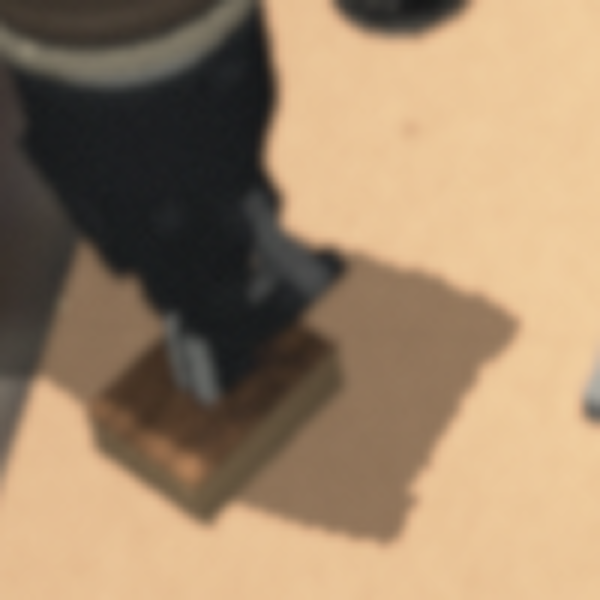

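Contact at TCP z ≈ -0.0105 on the 24 mm high block, so the real fingertips end 34–35 mm short of the reported TCP; laterally they sit near the block's centre. I'll grasp with that correction.

{"name": "jog_arm", "arguments": {
  "plan": [
    [[0,0,0.02,0,0,0,0.5],[0,0,0.022,0,0,0,0],[0,0,0.022,0,0,0,0],[0,0,0.022,0,0,0,0],[0,0,0.022,0,0,0,0],[0,0,0.022,0,0,0,0],[0,0,0.01,0,0,0,0],[0,0,-0.006,0,0,0,0],[0,0,-0.0145,0,0,0,0],[0,0,-0.0145,0,0,0,0]]
  ]
}}

```text
t: 5.8
eef_pos: [0.4281, -0.2963, -0.0285]
ee_rot: [-3.139, 0.0, 1.0]
contact_force: [-0.5, -0.4, -0.3]
opening: 0.998
grasp_force: 0.0
```

{"name": "jog_arm", "arguments": {
  "plan": [
    [[0,0,0,0,0,0,1],[0,0,0,0,0,0,1],[0,0,0,0,0,0,1],[0,0,0,0,0,0,1],[0,0,0,0,0,0,1],[0,0,0,0,0,0,1]]
  ]
}}

```text
t: 6.4
eef_pos: [0.4297, -0.2972, -0.026]
ee_rot: [3.14, 0.0, 1.0]
contact_force: [-1.1, 0.8, 5.9]
opening: 0.589
grasp_force: 62.8
```

{"name": "jog_arm", "arguments": {
  "plan": [
    [[0,0,0.03,0,0,0,1],[0,0,0.08,0,0,0,1],[0,0,0.13,0,0,0,1],[0.02,0.04,0.18,0,0,0.1,1],[0.04,0.08,0.2265,0,0,0.2,1],[0.05,0.12,0.2265,0,0,0.3,1],[0.06,0.16,0.2265,0,0,0.4225,1],[0.07,0.2,0.2265,0,0,0.4225,1],[0.07,0.24,0.2265,0,0,0.4225,1],[0.07,0.28,0.2265,0,0,0.4225,1],[0.07,0.297,0.2265,0,0,0.4225,1],[0.07,0.297,0.2265,0,0,0.4225,1],[0.07,0.297,0.2265,0,0,0.4225,1]]
  ]
}}

```text
t: 7.7
eef_pos: [0.4992, -0.0005, 0.1998]
ee_rot: [3.141, 0.001, 1.423]
contact_force: [-0.4, -0.7, -0.0]
opening: 0.592
grasp_force: 62.7
```

{"name": "jog_arm", "arguments": {
  "plan": [
    [[0,0,0,-0.019,-0.129,0,1],[0,0,0,-0.038,-0.258,0,1],[0,0,0,-0.057,-0.387,0,1],[0,0,0,-0.0773,-0.5178,0,1],[0,0,0,-0.0773,-0.5178,0,1],[0,0,0,-0.0773,-0.5178,0,1],[0,0,0,-0.0773,-0.5178,0,1]]
  ]
}}

```text
t: 8.4
eef_pos: [0.4999, -0.0012, 0.2002]
ee_rot: [2.618, 0.0, 1.42]
contact_force: [1.0, -0.0, 0.1]
opening: 0.592
grasp_force: 62.7
```

Run:
```python
from h import *
a=manip.grab_frame("side")[:,:,::-1].astype(int); b=cv2.imread("pics/side0.png").astype(int)
o=manip.observe(); p=o["eef_pos"]; M=R.from_euler('xyz',o["ee_rot"]).as_matrix()
print(p,o["ee_rot"],o["opening"],o["q"].round(2))
print(M.round(3).tolist())
m=np.abs(cv2.GaussianBlur(a.astype(np.float32),(3,3),0)-cv2.GaussianBlur(b.astype(np.float32),(3,3),0)).sum(2)>60
np.save("m.npy",m); cv2.imwrite("pics/t1.png",a)
# block underside at tool +z from finger tip by .0114 (tip at .0345+.0034 behind TCP -> underside .0265 behind TCP)
B=mm=np.array([(x,y,z) for x in(-34,34) for y in(-26,26) for z in(0,-21)])/1e3
for nm,P in [("A",p+(B+[0,0,-.0265])@M.T),("B",p+[0,0,.0345]+(B+[0,0,.008])@M.T)]:
    q=proj("side",P); print(nm,q.round(0).astype(int).tolist())
ys=np.arange(150,330,4)
for y in ys:
    r=np.flatnonzero(np.diff(np.r_[0,m[y,200:500].astype(int),0]))+200
    if len(r): print(y,[(int(u),int(v)) for u,v in zip(r[::2],r[1::2]) if v-u>3], a[y,r[0]+3].tolist())
```

```text
[ 0.50024594 -0.00093775  0.20027554] [ 2.61763432e+00 -4.02857608e-04  1.42026823e+00] 0.5914670733526155 [ 0.21 -0.   -0.47  2.3   0.53  0.4  -0.85]
[[0.15, 0.856, 0.495], [0.989, -0.13, -0.075], [0.0, 0.5, -0.866]]
A [[273, 166], [267, 159], [291, 158], [286, 150], [282, 151], [277, 144], [299, 143], [294, 136]]
B [[280, 165], [275, 158], [299, 157], [293, 149], [288, 150], [283, 143], [306, 142], [301, 134]]
150 [(268, 297)] [26, 29, 32]
154 [(267, 294)] [60, 72, 88]
158 [(268, 292)] [61, 84, 103]
162 [(269, 285)] [61, 83, 98]
166 [(272, 276)] [119, 155, 191]
202 [(250, 256)] [62, 71, 83]
206 [(232, 258)] [44, 45, 50]
210 [(222, 273)] [49, 60, 71]
214 [(218, 286)] [49, 54, 64]
218 [(217, 304)] [49, 56, 65]
222 [(216, 312)] [41, 51, 66]
226 [(214, 312)] [40, 48, 58]
230 [(211, 252), (260, 310)] [62, 69, 76]
234 [(286, 308)] [111, 144, 179]
302 [(244, 253)] [144, 184, 224]
306 [(240, 259)] [141, 183, 224]
310 [(236, 266)] [140, 181, 222]
314 [(231, 268)] [140, 181, 222]
318 [(227, 269)] [139, 179, 221]
322 [(223, 267)] [139, 180, 221]
326 [(224, 263)] [138, 179, 221][ WARN:0@0.878] global loadsave.cpp:1063 imwrite_ Unsupported depth image for selected encoder is fallbacked to CV_8U.
```

Hypothesis A (offset along the tool axis) matches the silhouette: left edge 267, lowest point (273,166). Moving over the deck.

{"name": "jog_arm", "arguments": {
  "plan": [
    [[0,0.05,0,0,0,0,1],[0,0.1,0,0,0,0,1],[0,0.15,0,0,0,0,1],[-0.004,0.19,0,0,0,0,1],[-0.004,0.211,-0.038,0,0,0,1],[0.016,0.208,-0.073,0,0,0,1],[0.0355,0.2054,-0.1075,0,0,0,1],[0.0355,0.2054,-0.1075,0,0,0,1],[0.0355,0.2054,-0.1075,0,0,0,1],[0.0355,0.2054,-0.1075,0,0,0,1]]
  ]
}}

```text
t: 9.45
eef_pos: [0.5352, 0.206, 0.0934]
ee_rot: [2.617, -0.001, 1.422]
contact_force: [0.2, 0.3, -0.3]
opening: 0.593
grasp_force: 62.8
```

{"name": "jog_arm", "arguments": {
  "plan": [
    [[0.01,-0.0015,-0.0173,0,0,0,1],[0.019,-0.0028,-0.0329,0,0,0,1],[0.0247,-0.0037,-0.0433,0,0,0,1],[0.0247,-0.0037,-0.0433,0,0,0,1]]
  ]
}}

```text
t: 9.85
eef_pos: [0.5602, 0.2014, 0.0496]
ee_rot: [2.617, -0.001, 1.421]
contact_force: [1.5, 0.1, -0.3]
opening: 0.586
grasp_force: 62.8
```

{"name": "jog_arm", "arguments": {
  "plan": [
    [[0.001,-0.0002,-0.0017,0,0,0,1],[0.002,-0.0003,-0.0035,0,0,0,1],[0.003,-0.0004,-0.0052,0,0,0,1],[0.003,-0.0004,-0.0052,0,0,0,1]]
  ]
}}

```text
t: 10.25
eef_pos: [0.5626, 0.2014, 0.044]
ee_rot: [2.618, -0.001, 1.422]
contact_force: [-0.2, -0.3, -0.5]
opening: 0.589
grasp_force: 62.8
```

{"name": "jog_arm", "arguments": {
  "plan": [
    [[0.0005,-0.0001,-0.0009,0,0,0,1],[0.001,-0.0002,-0.0017,0,0,0,1],[0.001,-0.0002,-0.0017,0,0,0,1]]
  ]
}}

```text
t: 10.55
eef_pos: [0.5634, 0.2012, 0.0421]
ee_rot: [2.618, -0.0, 1.423]
contact_force: [-2.1, -0.4, 3.4]
opening: 0.589
grasp_force: 63.3
```

{"name": "jog_arm", "arguments": {
  "plan": [
    [[0,0,0,0,0,0,0],[0,0,0,0,0,0,0],[0,0,0,0,0,0,0],[0,0,0,0,0,0,0],[0,0,0,0,0,0,0],[-0.01,0.0015,0.0173,0,0,0,0],[-0.03,0.0045,0.052,0,0,0,0],[-0.05,0.0075,0.0866,0,0,0,0],[-0.05,0.0075,0.0866,0,0,0,0],[-0.05,0.0075,0.0866,0,0,0,0]]
  ]
}}

```text
t: 11.55
eef_pos: [0.5139, 0.2088, 0.1296]
ee_rot: [2.616, -0.001, 1.422]
contact_force: [-0.1, 0.1, 0.1]
opening: 0.998
grasp_force: 0.0
```

{"name": "jog_arm", "arguments": {
  "plan": [
    [[-0.0108,-0.1036,0.0168,0.777,-0.116,-1.36,0],[-0.0108,-0.1036,0.0168,0.777,-0.116,-1.36,0],[-0.0108,-0.1036,0.0168,0.777,-0.116,-1.36,0],[-0.0108,-0.1036,0.0168,0.777,-0.116,-1.36,0],[-0.0108,-0.1036,0.0168,0.777,-0.116,-1.36,0],[-0.0108,-0.1036,0.0168,0.777,-0.116,-1.36,0],[-0.0108,-0.1036,0.0168,0.777,-0.116,-1.36,0],[-0.0108,-0.1036,0.0168,0.777,-0.116,-1.36,0],[-0.0108,-0.1036,0.0168,0.777,-0.116,-1.36,0],[-0.0108,-0.1036,0.0168,0.777,-0.116,-1.36,0],[-0.0108,-0.1036,0.0168,0.777,-0.116,-1.36,0],[-0.0108,-0.1036,0.0168,0.777,-0.116,-1.36,0],[-0.0108,-0.1036,0.0168,0.777,-0.116,-1.36,0],[-0.0108,-0.1036,0.0168,0.777,-0.116,-1.36,0]]
  ]
}}

```text
t: 12.95
eef_pos: [0.502, 0.1017, 0.1406]
ee_rot: [3.024, -0.497, 0.062]
contact_force: [0.5, 0.5, 0.0]
opening: 1.003
grasp_force: 0.0
```

Run:
```python
from h import *
o=manip.observe(); p=o["eef_pos"]; M=R.from_euler('xyz',o["ee_rot"]).as_matrix()
D=rot(-.1483,np.pi/6); print(p,(D.T@M).round(3).tolist(),o["q"].round(2),D.T@(p-[.5595,.176,.07]))
```

```text
[0.50197157 0.10166418 0.14055353] [[0.983, 0.184, -0.014], [0.184, -0.983, -0.016], [-0.017, 0.013, -1.0]] [-1.21  0.13  0.72  2.39  0.76  0.33 -2.73] [-0.00448536 -0.08202012  0.08405783]
```

{"name": "jog_arm", "arguments": {
  "plan": [
    [[0,0,0.02,-0.686,0.1025,1.201,0],[0,0,0.02,-0.686,0.1025,1.201,0],[0,0,0.02,-0.686,0.1025,1.201,0],[0,0,0.02,-0.686,0.1025,1.201,0],[0,0,0.02,-0.686,0.1025,1.201,0],[0,0,0.02,-0.686,0.1025,1.201,0],[0,0,0.02,-0.686,0.1025,1.201,0],[0,0,0.02,-0.686,0.1025,1.201,0],[0,0,0.02,-0.686,0.1025,1.201,0],[0,0,0.02,-0.686,0.1025,1.201,0],[0,0,0.02,-0.686,0.1025,1.201,0]]
  ]
}}

```text
t: 14.05
eef_pos: [0.5019, 0.1016, 0.1603]
ee_rot: [2.608, 0.018, 1.416]
contact_force: [0.6, -0.4, -0.8]
opening: 0.997
grasp_force: 0.0
```

```bash
cat > now.py <<'E'
from h import *
def now():
    o=manip.observe(); p=o["eef_pos"]; M=R.from_euler('xyz',o["ee_rot"]).as_matrix()
    D=rot(-.1483,np.pi/6); return o,p,M,D
def show(xd,yd):
    """rotvec to bring tool y/x to deck axes given as xd,yd = tool x, tool y in deck frame"""
    o,p,M,D=now(); T=D@np.array([xd,yd,[0,0,-1]]).T
    print("t",o["t"],"deck pos mm",(1e3*D.T@(p-[.5595,.176,.07])).round(1),"tool in deck",(D.T@M).round(3).tolist(),"q",o["q"].round(2))
    print("rotvec to target",R.from_matrix(T@M.T).as_rotvec().round(4),"p",p.round(4))
E
python3 -c "
from now import *
show([0,-1,0],[-1,0,0]);show([-1,0,0],[0,1,0])"
```

```text
t 14.05 deck pos mm [  5.3 -82.1 101.2] tool in deck [[-0.004, 1.0, 0.01], [1.0, 0.004, -0.019], [-0.019, 0.01, -1.0]] q [-1.1   0.08  0.56  2.38  0.84  0.42 -1.43]
rotvec to target [-1.5609  0.2634  2.7092] p [0.5019 0.1016 0.1603]
t 14.05 deck pos mm [  5.3 -82.1 101.2] tool in deck [[-0.004, 1.0, 0.01], [1.0, 0.004, -0.019], [-0.019, 0.01, -1.0]] q [-1.1   0.08  0.56  2.38  0.84  0.42 -1.43]
rotvec to target [-0.7656  0.1376  1.3605] p [0.5019 0.1016 0.1603]
```

{"name": "jog_arm", "arguments": {
  "plan": [
    [[0.001,0.003,-0.005,-0.7656,0.1376,1.3605,0],[0.001,0.003,-0.005,-0.7656,0.1376,1.3605,0],[0.001,0.003,-0.005,-0.7656,0.1376,1.3605,0],[0.001,0.003,-0.005,-0.7656,0.1376,1.3605,0],[0.001,0.003,-0.005,-0.7656,0.1376,1.3605,0],[0.001,0.003,-0.005,-0.7656,0.1376,1.3605,0],[0.001,0.003,-0.005,-0.7656,0.1376,1.3605,0],[0.001,0.003,-0.005,-0.7656,0.1376,1.3605,0],[0.001,0.003,-0.005,-0.7656,0.1376,1.3605,0],[0.001,0.003,-0.005,-0.7656,0.1376,1.3605,0],[0.001,0.003,-0.005,-0.7656,0.1376,1.3605,0],[0.001,0.003,-0.005,-0.7656,0.1376,1.3605,0],[0.001,0.003,-0.005,-0.7656,0.1376,1.3605,0],[0.001,0.003,-0.015,-0.7656,0.1376,1.3605,0],[0.001,0.003,-0.015,-0.7656,0.1376,1.3605,0]]
  ]
}}

```text
t: 15.55
eef_pos: [0.5025, 0.1053, 0.1451]
ee_rot: [3.141, 0.52, 2.991]
contact_force: [-0.3, -0.6, 0.3]
opening: 1.002
grasp_force: 0.0
```

Run:
```python
from now import *
show([-1,0,0],[0,1,0])
a=manip.grab_frame("side")[:,:,::-1].copy(); cv2.imwrite("pics/u1.png",a)
t=manip.grab_frame("top")[:,:,::-1].copy(); cv2.imwrite("pics/u1t.png",t)
o,p,M,D=now()
h=lambda y:D@[-.001,y,.066]+[.5595,.176,.07]
print("fin",proj("side",[h(-.078)]),proj("side",[h(-.082)]))
for im,n in((a,"side"),(t,"top")):
    b,g,r=[im[...,i].astype(int) for i in range(3)]
    m=((r>90)&(g<.45*r)&(b<.45*r)); ys,xs=np.nonzero(m[130:260,200:360])
    print(n,len(xs),xs.min()+200,xs.max()+200,ys.min()+130,ys.max()+130)
```

```text
t 15.55 deck pos mm [ -2.3 -78.4  88. ] tool in deck [[-1.0, 0.002, -0.004], [0.002, 1.0, -0.001], [0.004, -0.001, -1.0]] q [-0.95  0.11  0.42  2.38  0.86  0.37  0.11]
rotvec to target [-0.001  -0.0036  0.0025] p [0.5025 0.1053 0.1451]
fin [[304.76299144 166.34287359]] [[304.38852566 167.14342246]]
side 179 300 316 164 179
top 64 271 276 213 229
```

{"name": "jog_arm", "arguments": {
  "plan": [
    [[0.015,-0.0022,-0.026,0,0,0,0],[0.027,-0.004,-0.0475,0,0,0,0],[0.035,-0.0052,-0.061,0,0,0,0],[0.0396,-0.0059,-0.0693,0,0,0,0],[0.0396,-0.0059,-0.0693,0,0,0,0]]
  ]
}}

```text
t: 16.15
eef_pos: [0.543, 0.0995, 0.0762]
ee_rot: [-3.141, 0.521, 2.993]
contact_force: [-0.2, -1.0, -0.5]
opening: 1.002
grasp_force: 0.0
```

{"name": "jog_arm", "arguments": {
  "plan": [
    [[0,0,0,0,0,0,1],[0,0,0,0,0,0,1],[0,0,0,0,0,0,1],[0,0,0,0,0,0,1],[0,0,0,0,0,0,1],[0,0,0,0,0,0,1],[0,0,0,0,0,0,1]]
  ]
}}

```text
t: 16.85
eef_pos: [0.5426, 0.1001, 0.0772]
ee_rot: [3.139, 0.521, 2.992]
contact_force: [-5.5, 1.0, 9.3]
opening: 0.151
grasp_force: 59.4
```

```bash
python3 -c "
from now import *
show([-1,0,0],[0,1,0])
D=rot(-.1483,np.pi/6); print(D.T@manip.observe()['contact_force'])"
```

```text
t 16.85 deck pos mm [ -1.2 -77.6   9. ] tool in deck [[-1.0, 0.001, -0.002], [0.001, 1.0, 0.001], [0.002, 0.001, -1.0]] q [-0.91  0.34  0.51  2.39  1.43  0.13 -0.43]
rotvec to target [-0.0022 -0.0019  0.0004] p [0.5426 0.1001 0.0772]
[-0.19000243  0.20759098 10.82827822]
```

{"name": "jog_arm", "arguments": {
  "plan": [
    [[0.0009,0.006,0,0,0,0,1],[0.0018,0.012,0,0,0,0,1],[0.0027,0.018,0,0,0,0,1],[0.0036,0.024,0,0,0,0,1],[0.0045,0.03,0,0,0,0,1],[0.0053,0.036,0,0,0,0,1],[0.0059,0.0396,0,0,0,0,1],[0.0059,0.0396,0,0,0,0,1],[0.0059,0.0396,0,0,0,0,1]]
  ]
}}

```text
t: 17.75
eef_pos: [0.5487, 0.1401, 0.0772]
ee_rot: [3.139, 0.522, 2.992]
contact_force: [-3.1, 1.8, 5.8]
opening: 0.152
grasp_force: 58.6
```

```bash
cat > f.py <<'E'
from now import *
show([-1,0,0],[0,1,0]); o,p,M,D=now()
print("force deck",(D.T@o['contact_force']).round(1),o["opening"])
E
python3 f.py
```

```text
t 17.75 deck pos mm [ -1.  -37.1   8.9] tool in deck [[-1.0, 0.001, -0.002], [0.001, 1.0, 0.002], [0.002, 0.002, -1.0]] q [-0.92  0.35  0.42  2.34  1.21  0.19 -0.29]
rotvec to target [-0.0024 -0.0017 -0.    ] p [0.5487 0.1401 0.0772]
force deck [0.  1.4 6.7] 0.15239206511938588
```

{"name": "jog_arm", "arguments": {
  "plan": [
    [[0.0006,0.004,0,0,0,0,1],[0.0012,0.0079,0,0,0,0,1],[0.0015,0.0099,0,0,0,0,1],[0.0015,0.0099,0,0,0,0,1]]
  ]
}}

```text
t: 18.15
eef_pos: [0.5501, 0.1495, 0.0772]
ee_rot: [3.14, 0.522, 2.992]
contact_force: [-3.9, 0.7, 7.7]
opening: 0.152
grasp_force: 58.8
```

```bash
python3 f.py|tail -1
```

```text
force deck [0.4 0.1 8.7] 0.15185687612375207
```

{"name": "jog_arm", "arguments": {
  "plan": [
    [[0.0002,0.001,0,0,0,0,1],[0.0003,0.002,0,0,0,0,1],[0.0003,0.002,0,0,0,0,1]]
  ]
}}

```text
t: 18.45
eef_pos: [0.5504, 0.151, 0.0772]
ee_rot: [3.14, 0.522, 2.992]
contact_force: [-3.8, -0.7, 7.5]
opening: 0.156
grasp_force: 58.9
```

```bash
python3 f.py|tail -1
```

```text
force deck [ 0.6 -1.3  8.4] 0.1555396422154589
```

{"name": "jog_arm", "arguments": {
  "plan": [
    [[0.0002,0.001,0,0,0,0,1],[0.0003,0.002,0,0,0,0,1],[0.0003,0.002,0,0,0,0,1]]
  ]
}}

```text
t: 18.75
eef_pos: [0.5507, 0.1528, 0.0772]
ee_rot: [3.141, 0.522, 2.991]
contact_force: [-3.1, -1.6, 8.0]
opening: 0.156
grasp_force: 58.9
```

```bash
python3 f.py
```

```text
t 18.75 deck pos mm [ -1.  -24.2   8.9] tool in deck [[-1.0, 0.002, -0.002], [0.002, 1.0, 0.0], [0.002, 0.0, -1.0]] q [-0.92  0.36  0.39  2.32  1.16  0.22 -0.27]
rotvec to target [-0.0011 -0.0019  0.0015] p [0.5507 0.1528 0.0772]
force deck [ 1.6 -2.1  8.3] 0.1556852057497736
```

{"name": "jog_arm", "arguments": {
  "plan": [
    [[0.0002,0.001,0,0,0,0,1],[0.0003,0.002,0,0,0,0,1],[0.0003,0.002,0,0,0,0,1],[0.0003,0.002,0,0,0,0,1]]
  ]
}}

```text
t: 19.15
eef_pos: [0.5509, 0.1544, 0.0772]
ee_rot: [3.141, 0.522, 2.991]
contact_force: [-3.6, -2.4, 9.6]
opening: 0.152
grasp_force: 59.0
```

```bash
python3 f.py
python3 - <<'E'
from now import *
F=[]
for i in range(3):
    a=manip.grab_frame("side")[:,:,::-1].copy(); o,p,M,D=now(); F.append(D.T@o["contact_force"])
print(np.mean(F,0).round(1)); cv2.imwrite("pics/v1.png",a)
t=manip.grab_frame("top")[:,:,::-1].copy(); cv2.imwrite("pics/v1t.png",t)
P=lambda x,y,z:D@np.array([x,y,z])/1e3+[.5595,.176,.07]
# sample top/side gray along deck y at x=-30 and +2 on block-top height, to find the block's +y end vs the fixed jaw
for n,im in(("side",a),("top",t)):
    for x in(-34,2):
        q=[(y,im[tuple(proj(n,[P(x,y,22)])[0][::-1].round().astype(int))].tolist()) for y in range(-16,78,4)]
        print(n,x,q)
E
```

```text
t 19.15 deck pos mm [ -1.  -22.6   8.9] tool in deck [[-1.0, 0.002, -0.002], [0.002, 1.0, -0.001], [0.002, -0.001, -1.0]] q [-0.92  0.36  0.39  2.32  1.16  0.22 -0.27]
rotvec to target [-0.0008 -0.002   0.002 ] p [0.5509 0.1544 0.0772]
force deck [ 2.  -2.9  9.9] 0.15173922198420528
[ 0.8 -2.3  9.2]
side -34 [(-16, [101, 107, 114]), (-12, [83, 93, 109]), (-8, [77, 82, 111]), (-4, [51, 57, 111]), (0, [34, 40, 112]), (4, [50, 52, 115]), (8, [50, 52, 115]), (12, [66, 68, 101]), (16, [70, 71, 82]), (20, [53, 53, 55]), (24, [53, 53, 55]), (28, [53, 54, 53]), (32, [60, 61, 60]), (36, [60, 61, 60]), (40, [74, 75, 75]), (44, [100, 103, 110]), (48, [99, 103, 119]), (52, [99, 103, 119]), (56, [60, 63, 137]), (60, [47, 50, 152]), (64, [47, 50, 152]), (68, [50, 55, 170]), (72, [81, 87, 179]), (76, [81, 87, 179])]
side 2 [(-16, [103, 108, 141]), (-12, [80, 84, 141]), (-8, [50, 53, 146]), (-4, [36, 40, 154]), (0, [56, 63, 163]), (4, [48, 58, 162]), (8, [51, 65, 157]), (12, [66, 91, 136]), (16, [66, 91, 136]), (20, [63, 86, 124]), (24, [59, 82, 113]), (28, [67, 92, 121]), (32, [63, 87, 114]), (36, 
[... 530 characters left out ...]
 48, 65]), (44, [37, 50, 72]), (48, [44, 61, 83]), (52, [41, 58, 79]), (56, [40, 61, 82]), (60, [40, 61, 81]), (64, [45, 62, 84]), (68, [108, 117, 126]), (72, [119, 128, 137]), (76, [115, 127, 135])]
top 2 [(-16, [33, 44, 114]), (-12, [63, 102, 130]), (-8, [80, 122, 141]), (-4, [50, 74, 93]), (0, [45, 70, 98]), (4, [54, 78, 110]), (8, [51, 74, 103]), (12, [51, 76, 103]), (16, [45, 67, 94]), (20, [47, 72, 98]), (24, [45, 65, 86]), (28, [43, 59, 81]), (32, [42, 57, 77]), (36, [39, 58, 76]), (40, [37, 56, 75]), (44, [41, 57, 77]), (48, [41, 59, 79]), (52, [45, 58, 79]), (56, [40, 54, 77]), (60, [42, 63, 83]), (64, [51, 70, 84]), (68, [85, 92, 106]), (72, [118, 129, 139]), (76, [117, 129, 136])]
```

Top-view samples show the block touching the fixed jaw. Pressing 2.5 mm more and holding over 1 s.

{"name": "jog_arm", "arguments": {
  "plan": [
    [[0.0002,0.001,0,0,0,0,1],[0.0003,0.002,0,0,0,0,1],[0.0004,0.0026,0,0,0,0,1],[0.0004,0.0026,0,0,0,0,1],[0.0004,0.0026,0,0,0,0,1]]
  ]
}}

```text
t: 19.85
eef_pos: [0.5512, 0.1563, 0.0772]
ee_rot: [-3.141, 0.522, 2.991]
contact_force: [-5.0, -3.4, 8.8]
opening: 0.153
grasp_force: 59.3
```

```bash
python3 f.py
```

```text
t 19.85 deck pos mm [ -1.  -20.7   8.9] tool in deck [[-1.0, 0.002, -0.002], [0.002, 1.0, -0.002], [0.002, -0.002, -1.0]] q [-0.92  0.36  0.39  2.31  1.15  0.23 -0.26]
rotvec to target [-0.0001 -0.0021  0.0028] p [0.5512 0.1563 0.0772]
force deck [ 0.5 -4.1  9.8] 0.15313575698254392
```

{"name": "jog_arm", "arguments": {
  "plan": [
    [[0,0,0,0,0,0,1],[0,0,0,0,0,0,1],[0,0,0,0,0,0,1],[0,0,0,0,0,0,1],[0,0,0,0,0,0,1],[0,0,0,0,0,0,1],[0,0,0,0,0,0,1],[0,0,0,0,0,0,1],[0,0,0,0,0,0,1],[0,0,0,0,0,0,1],[0,0,0,0,0,0,1],[0,0,0,0,0,0,1]]
  ]
}}

```text
t: 21.05
eef_pos: [0.5512, 0.1564, 0.0772]
ee_rot: [-3.141, 0.522, 2.991]
contact_force: [-5.7, -3.8, 10.1]
opening: 0.15
grasp_force: 59.3
```

{"name": "jog_arm", "arguments": {
  "plan": [
    [[-0.0006,-0.004,0,0,0,0,1],[-0.0015,-0.01,0,0,0,0,1],[-0.0024,-0.016,0,0,0,0,1],[-0.0033,-0.022,0,0,0,0,1],[-0.0042,-0.028,0,0,0,0,1],[-0.0049,-0.033,0,0,0,0,1],[-0.0051,-0.0343,0,0,0,0,1],[-0.0051,-0.0343,0,0,0,0,1],[-0.0051,-0.0343,0,0,0,0,1]]
  ]
}}

```text
t: 21.95
eef_pos: [0.5462, 0.1236, 0.0772]
ee_rot: [3.14, 0.521, 2.992]
contact_force: [-4.4, 0.1, 7.9]
opening: 0.152
grasp_force: 59.2
```

```bash
python3 f.py
```

```text
t 21.95 deck pos mm [ -1.1 -53.7   8.9] tool in deck [[-1.0, 0.001, -0.002], [0.001, 1.0, 0.001], [0.002, 0.001, -1.0]] q [-0.9   0.35  0.44  2.36  1.29  0.17 -0.34]
rotvec to target [-0.0019 -0.0019  0.0007] p [0.5462 0.1236 0.0772]
force deck [ 0.2 -0.6  9. ] 0.1523946797663022
```

{"name": "jog_arm", "arguments": {
  "plan": [
    [[0,0,0,0,0,0,0.5],[0,0,0,0,0,0,0.2],[0,0,0,0,0,0,0.2],[0,0,0,0,0,0,0.2],[-0.015,0.0022,0.026,0,0,0,0.2],[-0.0396,0.0059,0.0693,0,0,0,0],[-0.0396,0.0059,0.0693,0,0,0,0],[-0.0396,0.0059,0.0693,0,0,0,0]]
  ]
}}

```text
t: 22.75
eef_pos: [0.5072, 0.1301, 0.1475]
ee_rot: [3.137, 0.523, 2.991]
contact_force: [-0.1, 0.2, -0.4]
opening: 0.998
grasp_force: 0.0
```

{"name": "jog_arm", "arguments": {
  "plan": [
    [[0,0.03,0,0.777,-0.116,-1.36,0],[0,0.06,0,0.777,-0.116,-1.36,0],[0.0155,0.0849,0,0.777,-0.116,-1.36,0],[0.0155,0.0849,0,0.777,-0.116,-1.36,0],[0.0155,0.0849,0,0.777,-0.116,-1.36,0],[0.0155,0.0849,0,0.777,-0.116,-1.36,0],[0.0155,0.0849,0,0.777,-0.116,-1.36,0],[0.0155,0.0849,0,0.777,-0.116,-1.36,0],[0.0155,0.0849,0,0.777,-0.116,-1.36,0],[0.0155,0.0849,0,0.777,-0.116,-1.36,0],[0.0155,0.0849,0,0.777,-0.116,-1.36,0],[0.0155,0.0849,-0.0309,0.777,-0.116,-1.36,0],[0.0155,0.0849,-0.0309,0.777,-0.116,-1.36,0],[0.0155,0.0849,-0.0309,0.777,-0.116,-1.36,0]]
  ]
}}

```text
t: 24.15
eef_pos: [0.5219, 0.2132, 0.1141]
ee_rot: [2.618, 0.002, 1.423]
contact_force: [0.2, 0.6, 0.5]
opening: 0.999
grasp_force: 0.0
```

Run:
```python
from now import *
show([0,1,0],[1,0,0]); o,p,M,D=now()
print("release deck z",(D.T@(np.array([.5642,.2006,.0423])-[.5595,.176,.07])).round(4))
a=manip.grab_frame("side")[:,:,::-1].copy(); cv2.imwrite("pics/w1.png",a)
P=lambda x,y,z:D@np.array([x,y,z])/1e3+[.5595,.176,.07]
t=cv2.imread("pics/v1t.png")
for n,im in(("side",a),("top",t)):
    for y in(2,24,30):
        print(n,y,[(x,int(im[tuple(proj(n,[P(x,y,22)])[0][::-1].round().astype(int))].sum())) for x in range(-60,36,4)])
```

```text
t 24.15 deck pos mm [-14.9  31.2  59.5] tool in deck [[-0.002, 1.0, 0.0], [1.0, 0.002, -0.001], [-0.001, 0.0, -1.0]] q [-1.17  0.3   0.49  2.27  0.8   0.36 -1.59]
rotvec to target [ 0.0018 -0.0001 -0.0009] p [0.5219 0.2132 0.1141]
release deck z [-0.013   0.025  -0.0245]
side 2 [(-60, 371), (-56, 264), (-52, 204), (-48, 177), (-44, 179), (-40, 179), (-36, 179), (-32, 180), (-28, 180), (-24, 193), (-20, 206), (-16, 254), (-12, 250), (-8, 245), (-4, 256), (0, 273), (4, 300), (8, 359), (12, 355), (16, 347), (20, 335), (24, 327), (28, 414), (32, 497)]
side 24 [(-60, 184), (-56, 182), (-52, 182), (-48, 188), (-44, 184), (-40, 188), (-36, 193), (-32, 231), (-28, 239), (-24, 227), (-20, 228), (-16, 244), (-12, 230), (-8, 270), (-4, 257), (0, 273), (4, 280), (8, 313), (12, 322), (16, 317), (20, 307), (24, 329), (28, 348), (32, 397)]
side 30 [(-60, 190), (-56, 188), (-52, 188), (-48, 189), (-44, 185), (-40, 201), (-36, 215), (-32, 245), (-28, 239), (-24, 199), (-20, 211), (-16, 192), (-12, 216), (-8, 195), (-4, 223), (0, 222), (4, 265), (8, 296), (12, 320), (16, 312), (20, 306), (24, 313), (2
[... 164 characters left out ...]
 147), (-12, 161), (-8, 201), (-4, 230), (0, 240), (4, 240), (8, 236), (12, 235), (16, 229), (20, 263), (24, 360), (28, 372), (32, 382)]
top 24 [(-60, 133), (-56, 109), (-52, 135), (-48, 143), (-44, 142), (-40, 133), (-36, 125), (-32, 130), (-28, 142), (-24, 171), (-20, 182), (-16, 186), (-12, 190), (-8, 183), (-4, 187), (0, 183), (4, 211), (8, 221), (12, 214), (16, 240), (20, 338), (24, 378), (28, 374), (32, 380)]
top 30 [(-60, 127), (-56, 135), (-52, 134), (-48, 174), (-44, 145), (-40, 133), (-36, 140), (-32, 153), (-28, 153), (-24, 160), (-20, 172), (-16, 180), (-12, 178), (-8, 182), (-4, 176), (0, 183), (4, 182), (8, 199), (12, 213), (16, 269), (20, 334), (24, 375), (28, 379), (32, 372)]
```

{"name": "jog_arm", "arguments": {
  "plan": [
    [[0.015,-0.0022,-0.026,0,0,0,0],[0.028,-0.0042,-0.049,0,0,0,0],[0.036,-0.0054,-0.063,0,0,0,0],[0.0417,-0.0062,-0.0727,0,0,0,0],[0.0417,-0.0062,-0.0727,0,0,0,0]]
  ]
}}

```text
t: 24.7
eef_pos: [0.5648, 0.2077, 0.0423]
ee_rot: [2.616, -0.001, 1.423]
contact_force: [-0.0, -1.2, 1.0]
opening: 1.002
grasp_force: 0.0
```

{"name": "jog_arm", "arguments": {
  "plan": [
    [[0,0,0,0,0,0,1],[0,0,0,0,0,0,1],[0,0,0,0,0,0,1],[0,0,0,0,0,0,1],[0,0,0,0,0,0,1],[0,0,0,0,0,0,1]]
  ]
}}

```text
t: 25.3
eef_pos: [0.5637, 0.2086, 0.0436]
ee_rot: [2.617, -0.004, 1.424]
contact_force: [-6.8, 0.2, 12.3]
opening: 0.592
grasp_force: 59.8
```

```bash
python3 f.py
```

```text
t 25.3 deck pos mm [-13.8  32.9 -22.5] tool in deck [[0.001, 1.0, 0.001], [1.0, -0.001, 0.004], [0.004, 0.001, -1.0]] q [-1.11  0.51  0.56  2.27  1.1   0.12 -1.89]
rotvec to target [-0.7817  0.1145  1.3592] p [0.5637 0.2086 0.0436]
force deck [ 0.2 -0.8 14. ] 0.5921131904003397
```

{"name": "jog_arm", "arguments": {
  "plan": [
    [[-0.005,0.0008,0.0087,0,0,0,1],[-0.02,0.003,0.0346,0,0,0,1],[-0.04,0.006,0.0693,0,0,0,1],[-0.055,0.006,0.11,0,0,0,1],[-0.06,0.006,0.15,0,0,0,1],[-0.06,-0.03,0.19,0,0,0,1],[-0.06,-0.08,0.2,0,0,0,1],[-0.06,-0.13,0.2,0,0,0,1],[-0.06,-0.18,0.2,0,0,0,1],[-0.06,-0.21,0.2,0,0,0,1],[-0.06,-0.21,0.2,0,0,0,1],[-0.06,-0.21,0.2,0,0,0,1]]
  ]
}}

```text
t: 26.5
eef_pos: [0.5033, -0.002, 0.2428]
ee_rot: [2.617, -0.005, 1.422]
contact_force: [0.7, 0.6, 0.2]
opening: 0.592
grasp_force: 63.6
```

{"name": "jog_arm", "arguments": {
  "plan": [
    [[0.01,-0.03,0,0.019,0.129,0,1],[0.02,-0.06,0,0.038,0.258,0,1],[0.03,-0.09,0,0.057,0.387,0,1],[0.04,-0.12,0,0.0773,0.5178,0,1],[0.05,-0.15,0,0.0773,0.5178,0,1],[0.06,-0.18,0,0.0773,0.5178,0,1],[0.07,-0.2,0,0.0773,0.5178,0,1],[0.07,-0.2,0,0.0773,0.5178,0,1],[0.07,-0.2,0,0.0773,0.5178,0,1]]
  ]
}}

```text
t: 27.4
eef_pos: [0.5742, -0.202, 0.2411]
ee_rot: [-3.14, -0.002, 1.421]
contact_force: [0.2, 1.3, -0.8]
opening: 0.586
grasp_force: 63.6
```

```bash
cat > j.py <<'E'
from now import *
o,p,M,D=now(); T=np.array([[.2338,.9723,0],[.9723,-.2338,0],[0,0,-1]]).T
tgt=np.array([.6137,-.2482])+.0012*T[:2,0]
print(o["t"],p.round(4),"to go",(tgt-p[:2]).round(4),R.from_matrix(T@M.T).as_rotvec().round(4),o["opening"],o["contact_force"].round(1),o["q"].round(2))
E
python3 j.py
```

```text
27.4 [ 0.5742 -0.202   0.2411] to go [ 0.0398 -0.0451] [-0.0026 -0.0008 -0.0863] 0.5862064817947078 [ 0.2  1.3 -0.8] [-0.32  0.47  0.87  1.6  -0.38  1.25  0.47]
```

{"name": "jog_arm", "arguments": {
  "plan": [
    [[0.02,-0.0225,-0.03,0,0,-0.0863,1],[0.0398,-0.0451,-0.08,0,0,-0.0863,1],[0.0398,-0.0451,-0.13,0,0,-0.0863,1],[0.0398,-0.0451,-0.18,0,0,-0.0863,1],[0.0398,-0.0451,-0.211,0,0,-0.0863,1],[0.0398,-0.0451,-0.211,0,0,-0.0863,1],[0.0398,-0.0451,-0.211,0,0,-0.0863,1]]
  ]
}}

```text
t: 28.1
eef_pos: [0.6143, -0.2446, 0.0323]
ee_rot: [3.141, -0.004, 1.338]
contact_force: [-0.1, -0.3, 1.4]
opening: 0.588
grasp_force: 63.6
```

```bash
python3 j.py
python3 - <<'E'
from now import *
o,p,M,D=now()
a=manip.grab_frame("side")[:,:,::-1].copy(); cv2.imwrite("pics/x1.png",a)
m=np.abs(cv2.GaussianBlur(a,(3,3),0).astype(int)-cv2.GaussianBlur(cv2.imread("pics/side0.png"),(3,3),0)).sum(2)>60
B=np.array([(x,y,z) for x in(-34,34) for y in(-26,26) for z in(0,-21)])/1e3
for off in (-.0255,): print(proj("side",p+(B+[-.0012,0,off])@M.T).round(1).tolist())
for y in range(270,345,3):
    r=np.flatnonzero(np.diff(np.r_[0,m[y,260:420].astype(int),0]))+260
    print(y,[(int(u),int(v)) for u,v in zip(r[::2],r[1::2]) if v-u>2])
E
```

```text
28.1 [ 0.6143 -0.2446  0.0323] to go [-0.0004 -0.0025] [-0.0036  0.0014 -0.0035] 0.5878895328477464 [-0.1 -0.3  1.4] [-0.14  0.76  0.73  1.69 -0.61  0.94  0.59]
[[321.2, 298.1], [320.8, 291.1], [346.7, 303.7], [346.8, 296.7], [330.7, 273.3], [330.5, 266.3], [354.8, 278.2], [355.0, 271.2]]
270 [(301, 371)]
273 [(304, 369)]
276 [(306, 368)]
279 [(309, 366)]
282 [(312, 367)]
285 [(315, 372)]
288 [(317, 376)]
291 [(317, 378)]
294 [(317, 381)]
297 [(316, 385)]
300 [(318, 321), (324, 387)]
303 [(326, 388)]
306 [(328, 385)]
309 [(260, 265), (327, 379)]
312 [(260, 268), (326, 377)]
315 [(260, 269), (326, 372)]
318 [(260, 270), (337, 366)]
321 [(260, 268), (350, 363)]
324 [(260, 265), (358, 362)]
327 [(260, 263)]
330 []
333 []
336 []
339 []
342 []
```

Run:
```python
import cv2,numpy as np
a=cv2.imread("pics/x1.png").astype(int)
for y in range(286,312,2): print(y,[int(v) for v in (a[y,312:362:2,2]-a[y,312:362:2,0])])
```

```text
286 [80, 82, 65, 54, 39, 16, 49, 59, 42, 36, 34, 32, 36, 35, 34, 34, 32, 29, 32, 14, 3, 1, 0, 9, 18]
288 [80, 81, 82, 54, 25, 25, 59, 62, 52, 47, 35, 35, 38, 37, 39, 38, 34, 36, 41, 21, 3, 3, 3, 6, 6]
290 [80, 79, 82, 50, 17, 42, 66, 61, 60, 58, 41, 35, 40, 43, 42, 36, 37, 41, 43, 25, 5, 4, 5, 6, 7]
292 [81, 81, 81, 45, 11, 42, 59, 55, 58, 57, 51, 52, 53, 49, 42, 43, 46, 46, 41, 26, 8, 5, 6, 6, 6]
294 [81, 80, 79, 26, 7, 34, 46, 49, 49, 46, 49, 55, 61, 64, 47, 46, 51, 47, 37, 21, 6, 6, 6, 6, 7]
296 [80, 79, 68, 12, 7, 27, 40, 44, 45, 46, 47, 48, 54, 52, 45, 43, 47, 48, 35, 14, 6, 6, 7, 8, 9]
298 [81, 79, 42, 6, 7, 22, 34, 39, 40, 41, 43, 45, 46, 45, 45, 42, 42, 43, 31, 11, 7, 7, 7, 8, 9]
300 [81, 72, 20, 6, 7, 11, 15, 21, 26, 31, 35, 38, 40, 42, 43, 42, 42, 40, 24, 8, 7, 8, 8, 9, 10]
302 [79, 47, 12, 8, 8, 9, 7, 5, 7, 10, 13, 19, 24, 29, 34, 37, 38, 37, 17, 7, 8, 8, 9, 10, 11]
304 [74, 27, 10, 9, 9, 9, 7, 5, 6, 5, 5, 5, 7, 9, 12, 16, 23, 24, 11, 7, 9, 10, 11, 11, 12]
306 [64, 17, 9, 10, 10, 8, 7, 8, 9, 6, 5, 5, 5, 6, 7, 7, 7, 9, 8, 9, 9, 10, 12, 13, 14]
308 [39, 10, 9, 10, 10, 8, 9, 9, 7, 5, 5, 5, 5, 5, 6, 7, 8, 8, 9, 10, 10, 11, 13, 13, 14]
310 [21, 9, 9, 9, 9, 7, 9, 8, 6, 5, 5, 6, 5, 6, 7, 7, 8, 9, 9, 10, 12, 12, 13, 15, 17]
```

{"name": "jog_arm", "arguments": {
  "plan": [
    [[-0.001,-0.002,-0.01,-0.003,0.001,-0.003,1],[-0.001,-0.002,-0.025,-0.003,0.001,-0.003,1],[-0.001,-0.002,-0.036,-0.003,0.001,-0.003,1],[-0.001,-0.002,-0.036,-0.003,0.001,-0.003,1]]
  ]
}}

```text
t: 28.55
eef_pos: [0.6114, -0.2481, -0.0065]
ee_rot: [-3.139, -0.0, 1.332]
contact_force: [-0.2, 0.5, 0.1]
opening: 0.59
grasp_force: 63.6
```

{"name": "jog_arm", "arguments": {
  "plan": [
    [[0,0,-0.002,0,0,0,1],[0,0,-0.004,0,0,0,1],[0,0,-0.006,0,0,0,1],[0,0,-0.008,0,0,0,1],[0,0,-0.009,0,0,0,1]]
  ]
}}

```text
t: 29.05
eef_pos: [0.613, -0.2487, -0.0126]
ee_rot: [3.14, -0.001, 1.333]
contact_force: [-4.2, 5.0, 16.1]
opening: 0.594
grasp_force: 65.4
```

```bash
python3 j.py
```

```text
29.05 [ 0.613  -0.2487 -0.0126] to go [0.001  0.0017] [-0.0002  0.0013  0.0022] 0.5935033572379064 [-4.2  5.  16.1] [-0.12  0.81  0.69  1.71 -0.66  0.86  0.62]
```

{"name": "jog_arm", "arguments": {
  "plan": [
    [[0,0,0.003,0,0,0,1],[-0.0015,0.002,0.003,0,0,0,1],[-0.0015,0.002,0.001,0,0,0,1],[-0.0015,0.002,0,0,0,0,1],[-0.0015,0.002,0,0,0,0,1]]
  ]
}}

```text
t: 29.55
eef_pos: [0.6108, -0.2467, -0.014]
ee_rot: [-3.141, 0.0, 1.333]
contact_force: [0.2, -0.1, -0.2]
opening: 0.592
grasp_force: 63.6
```

```bash
python3 j.py
```

```text
29.55 [ 0.6108 -0.2467 -0.014 ] to go [ 0.0031 -0.0003] [ 0.0002 -0.0002  0.0023] 0.5917776095695965 [ 0.2 -0.1 -0.2] [-0.12  0.81  0.69  1.72 -0.66  0.86  0.62]
```

Free now. Continue down gently.

{"name": "jog_arm", "arguments": {
  "plan": [
    [[0,0,-0.001,0,0,0,1],[0,0,-0.002,0,0,0,1],[0,0,-0.003,0,0,0,1],[0,0,-0.003,0,0,0,1]]
  ]
}}

```text
t: 29.95
eef_pos: [0.611, -0.2469, -0.0167]
ee_rot: [3.141, 0.0, 1.332]
contact_force: [-0.5, -0.7, 0.3]
opening: 0.584
grasp_force: 63.6
```

```bash
python3 j.py
```

```text
29.95 [ 0.611  -0.2469 -0.0167] to go [ 0.003  -0.0001] [0.0003 0.0001 0.0023] 0.5841635771471994 [-0.5 -0.7  0.3] [-0.12  0.82  0.69  1.72 -0.66  0.85  0.62]
```

{"name": "jog_arm", "arguments": {
  "plan": [
    [[0,0,-0.001,0,0,0,1],[0,0,-0.002,0,0,0,1],[0,0,-0.003,0,0,0,1],[0,0,-0.003,0,0,0,1]]
  ]
}}

```text
t: 30.35
eef_pos: [0.611, -0.2469, -0.0197]
ee_rot: [3.141, 0.0, 1.332]
contact_force: [-0.3, -0.6, -0.5]
opening: 0.583
grasp_force: 63.6
```

{"name": "jog_arm", "arguments": {
  "plan": [
    [[0,0,-0.0005,0,0,0,1],[0,0,-0.001,0,0,0,1],[0,0,-0.001,0,0,0,1]]
  ]
}}

```text
t: 30.65
eef_pos: [0.6111, -0.247, -0.0201]
ee_rot: [3.141, 0.0, 1.332]
contact_force: [-2.7, 0.8, 4.5]
opening: 0.586
grasp_force: 64.1
```

{"name": "jog_arm", "arguments": {
  "plan": [
    [[0,0,0,0,0,0,0],[0,0,0,0,0,0,0],[0,0,0,0,0,0,0],[0,0,0,0,0,0,0],[0,0,0,0,0,0,0],[0,0,0.02,0,0,0,0],[0,0,0.06,0,0,0,0],[0,0,0.11,0,0,0,0],[0,0,0.16,0,0,0,0],[-0.05,0.02,0.2,0,0,0,0],[-0.1,0.05,0.22,0,0,0,0],[-0.15,0.08,0.22,0,0,0,0],[-0.2,0.1,0.22,0,0,0,0],[-0.2,0.1,0.22,0,0,0,0],[-0.2,0.1,0.22,0,0,0,0]]
  ]
}}

```text
t: 32.15
eef_pos: [0.4067, -0.1441, 0.1988]
ee_rot: [-3.139, -0.005, 1.334]
contact_force: [0.9, 0.9, 0.3]
opening: 0.999
grasp_force: 0.0
```

Run:
```python
from now import *
a=manip.grab_frame("side")[:,:,::-1].copy(); cv2.imwrite("pics/y1.png",a)
t=manip.grab_frame("top")[:,:,::-1].copy(); cv2.imwrite("pics/y1t.png",t)
print(manip.observe()["opening"],manip.observe()["eef_pos"])
# block mask: brown (r-b>20) within jig outline
v=[.6137,-.2482,-.2359]; J=rot(v[2]); W=lambda L:np.array(L)/1e3@J.T+[v[0],v[1],0]
for n,im in(("side",a),("top",t)):
    m=np.zeros(im.shape[:2],np.uint8); cv2.fillConvexPoly(m,proj(n,W([(44,54,13),(44,-54,13),(-44,-54,13),(-44,54,13)])).round().astype(int),1)
    br=((im[...,2].astype(int)-im[...,0]>18)&(m>0)).astype(np.uint8)
    c=max(cv2.findContours(br,0,2)[0],key=cv2.contourArea); r=cv2.minAreaRect(c); print(n,"obs box",cv2.boxPoints(r).round(1).tolist(),r[2],cv2.contourArea(c))
    for h in(4,13,):
        B=[(x,y,h+z) for x in(-26,26) for y in(-34,34) for z in(0,9,21) if h+z>=13]
        rr=cv2.minAreaRect(cv2.convexHull(proj(n,W(B)).astype(np.float32))); print("  exp",h,cv2.boxPoints(rr).round(1).tolist(),rr[2])
```

```text
0.9997983420461299 [ 0.4111563  -0.14591677  0.19984938]
side obs box [[318.29998779296875, 314.79998779296875], [326.3999938964844, 282.6000061035156], [354.1000061035156, 289.5], [346.1000061035156, 321.79998779296875]] 14.03624439239502 834.0
  exp 4 [[320.29998779296875, 312.8999938964844], [329.8999938964844, 282.1000061035156], [355.29998779296875, 290.0], [345.70001220703125, 320.79998779296875]] 17.293689727783203
  exp 13 [[319.3999938964844, 312.6000061035156], [329.79998779296875, 279.20001220703125], [356.1000061035156, 287.3999938964844], [345.70001220703125, 320.79998779296875]] 17.293689727783203
top obs box [[375.5, 198.10000610351562], [383.0, 168.0], [419.70001220703125, 177.1999969482422], [412.20001220703125, 207.3000030517578]] 14.03624439239502 618.5
  exp 4 [[383.8999938964844, 193.8000030517578], [388.0, 176.10000610351562], [411.3999938964844, 181.39999389648438], [407.29998779296875, 199.1999969482422]] 12.877567291259766
  exp 13 [[383.8999938964844, 193.8000030517578], [388.0, 175.6999969482422], [411.8999938964844, 181.1999969482422], [407.79998779296875, 199.3000030517578]] 12.877741813659668
```

```bash
python3 -c "
from cell import manip
print(manip.finish_job())"
```

```text
the job is handed in; nothing more can be done
None
```

The block was pinched on the gauge for over a second with about 4 mm of spring travel, the jaw was slid back about 3 cm, and only then was the block seated face up in the jig; the job was handed in at about 32 s. Side-camera heights fit a fully seated block, but I did not press it down to confirm. One downward touch read 40 N on the wrist sensor (fingertips on the block), right at the 40 N limit for the arm and gripper body.

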